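# Fit the parts of the antenna change-over unit to its mounting plate

## Robot

A 6-joint arm with a two-finger parallel gripper is mounted at the origin on a cart in front of the work surface, level with it; the furniture and walls round the work are solid. World frame = base frame: x ahead of the robot, y to its left, z up, the work surface at z = 0. Lengths are in m, angles in rad, forces in N, time in s.
With the tool pointing down it reaches from about 0.25 to 0.85 m from the base axis. Payload 12.5 kg.
Tool frame: the origin (TCP) lies midway between the tips of the shut fingers; the grasp point (between the pads) lies 19 mm behind it; z points along the fingers, y is the line along which they close (so a half turn about z gives the same grasp; the last joint's range is limited). The gripper opens to 93 mm and grips with 3 to 60 N. Pads are 15 mm wide; open, the fingers measure 128 mm over their backs; the gripper's body (75 mm by 188 mm) begins 65 mm behind the grasp point.
Start: joints at [1.238, 0.351, 1.652, -0, 1.139, -0.085], TCP at [0.135, 0.533, 0.219] pointing down, gripper open.
Joint ranges: [-2.75, 2.75], [-0.79, 2.1], [0.01, 2.65], [-1.57, 4.71], [0.07, 3.14], [-2.87, 2.87]. Speed limits (rad/s): [2.22, 2.22, 2.79, 3.14, 3.14, 3.14].

## Interface

Orientations are given as a unit quaternion [x, y, z, w].
In Python, from workcell import * gives the robot as it stands. The module is installed in compiled form; this text tells all that it offers.
- The arm moves only by the shell command python3 -m pendant 'ROWS'. ROWS is a JSON object of lists of equal length, an entry for each row: "travel": the shift along the tool's x, y, z in mm, a list of three; "yaw": the turn about the tool's z in degrees; "hand": the opening, from 0 (shut) to 1 (fully open). In form: {"travel": [[x, y, z], ...], "yaw": [yaw, ...], "hand": [hand, ...]}. A call has 1 to 12 rows; each row shifts and turns the commanded pose from where the row before left it, along the tool's axes as they then stand; what a row does not reach is not made up. A row lasts 1/12 s, in which the tool goes at most 41.7 mm and 7.16 degrees, less where a joint would pass 70% of its speed; a pose out of reach is approached as far as the arm can. A call is refused whole if a number of a shift passes 41.7 or a number of a turn 7.16, either way. A call with a gripper value outside its range is refused whole. The fingers move at their own pace and stop on an object; the grip force is fixed at half the most. Time passes only in rows, so rows that do not move let the fingers close. It gives the time, the measured TCP pose, the force, the opening and the grip force at its end, in the units of the state.
- get_obs(): the state, without advancing time (a new reading comes with each control period).
- read_camera(name): name is "side" or "top" or "wrist"; returns a dict with "img" (480x640x3 uint8, red, green, blue), "camera_matrix" (3x3 intrinsics, pixels), "origin" and "attitude" of the camera in the world; the wrist camera has in their place "T_tool_cam" (4x4, takes a point from camera to tool coordinates, whose origin is the TCP and whose axes are the flange's). Camera axes: x right, y down, z forward; pixel columns grow to the right and rows downward; lengths in m; the calibration is good to about 2 mm. A picture is of the moment at which its call begins: read the wrist's pose just before it. There is no depth.
- job_done(): hands the job in; it is judged then, once.
The state is a dict: "time": time; "joint_positions": joint angles; "joint_velocities": joint speeds; "effort": joint torques, N m; "position": TCP position; "eef_rot": TCP orientation; "contact_force": force on the tool from outside, world axes, zero at the start; "ft_torque": the same for the moment, N m; "grip_width": finger opening in m; "grasp_force": force on a finger pad.
Only numpy, scipy, OpenCV 4.12 (cv2) and the standard library are available. Lean on these libraries where they do the work, as an engineer would, in place of code of your own. Each camera call takes 0.05 s, during which the arm holds its last target. There are 200 camera calls.

## Task

Fit out the mounting plate of the antenna change-over unit, ready for screwing down: set the transformer, the black heat sink, the relay and the long grey coaxial adapter each down into the seat made for it, upright and resting flat on the seat's floor between the lips. Parts may go in either way round and in any order; leave the short brass adapter where it lies.

Things in the scene. Friction and masses are not known exactly. Their poses are not given: they have to be found in the camera images.
- transformer: Small mains transformer, upright: laminated core 56 mm long (y), 24 thick (x from -11 to +13), 46 high; coil bulging to 44 mm wide in x over the middle 34 mm of its length, 8 to 38 mm up; a thin foot ear (16 wide, 2 high) at each end, 77 mm over both. About 0.5 kg, loose. Origin: centre of underside, z up, y lengthwise.
- heatsink: Black finned heat-sink block, 40 (x) x 60 (y) x 28 mm high, fins upright, running along y. Loose. Origin: centre of its underside, z up.
- relay_cube: Upright relay, a pale cube-like case on a dark foot, 22 (x) x 29 (y) x 34 mm high. Loose. Origin: centre of its underside, z up.
- long_adapter: The longer coaxial adapter, pale grey metal, lying on its side: 50 mm long (y), 22 wide (x), 22 high. Loose. Origin: centre of its underside, z up.
- brass_adapter: A shorter coaxial adapter, brass, lying on its side: 36 mm long (y), 18 wide (x), 18 high. A spare, not needed. Loose. Origin: centre of its underside.
- mounting_plate: Perforated grey-painted plate, top face 14 mm above the bench, fixed. Origin on the bench; reaches -88 to +122 mm in x, +-108 mm in y; a grey terminal strip 19 mm high stands on it at x = 98 to 118 mm. The four seats stand at x = -52 or +43, y = -50 or +50 mm, turned like the plate; which is where changes.
- transformer_seat: Seat of the transformer: bare steel base 56 (x) x 96 (y) mm, two short lips on each long side for the core, a stop at each end for the ears. Floor 3 mm above its origin; lips rise 8 mm above the floor, flaring outwards (mouth 4.5 mm wider each side). On the floor 31 mm between side lips, 81 between end stops. Fixed. Origin: centre of underside; y as the transformer's y.
- heatsink_seat: Seat of the heat sink: aluminium base 64 (x) x 80 (y) mm with grey thermal pad, two lips on each long side (middle 32 mm open), a stop at each end. Floor 3 mm above its origin; lips rise 8 mm above the floor, flaring outwards (mouth 4.5 mm wider each side). Floor 44 x 64 mm. Fixed. Origin: centre of underside; y as the heat sink's y.
- relay_socket: Relay socket: black moulding 44 (x) x 70 (y) mm with a small well, brass contact slots in its floor, three brass screws at each end on steps 9 mm above the origin. Floor 3 mm above its origin; lips rise 8 mm above the floor, flaring outwards (mouth 4.5 mm wider each side). Floor of the well 26 (x) x 33 (y) mm. Fixed. Origin: centre of underside; y as the relay's y.
- adapter_saddle: Saddle of the long adapter: grey moulding 46 (x) x 72 (y) mm, two pairs of cradle lips (middle 29 mm of the sides open), a stop at each end. Floor 3 mm above its origin; lips rise 8 mm above the floor, flaring outwards (mouth 4.5 mm wider each side). Floor 26 x 54 mm. Fixed. Origin: centre of underside; y as the adapter's y.
Mind the look-alikes: they are no part of the job. What is shaped like the relay_cube but green or purple is not meant.

How it is judged:
By the outcome, as a careful person would: the job done as asked, in the order asked, and still so for the second after the job is handed in, with the robot touching nothing.
It also fails if it takes over 93 s, if anything falls off the work surface, if the arm or the gripper's body presses on something with over 40 N, if the wrist force passes 120 N, or if a joint passes its speed limit or range.

## Working session

There is one attempt and no reset: what is moved stays moved. The work goes in short steps, Python scripts to look and compute and a shell command to move; the robot and the scene stay as the last step left them, time stands still between calls to the robot, and variables do not carry over. Pictures are saved under pics/ and viewed, at most 14 in all, crops included, and the job is handed in when it is done.

```bash
mkdir -p pics
python3 - <<'E'
from workcell import *
import cv2,numpy as np
o=get_obs();print(o['position'],o['eef_rot'],o['grip_width'],o['time'])
for n in ['top','side','wrist']:
    c=read_camera(n);cv2.imwrite(f'pics/{n}0.png',c['img'][:,:,::-1])
    np.savez(f'{n}0.npz',**{k:np.array(v) for k,v in c.items()})
    for k in c:
        if k!='img':print(n,k,np.array(c[k]).round(4).tolist())
E
```

```text
[0.1347739 0.5328765 0.2180971] [ 1.23596626e-01  9.92332370e-01 -5.70854576e-04 -1.24006375e-04] 0.09284685717582866 0.0
top camera_matrix [[433.4516, 0.0, 322.0409], [0.0, 433.4516, 237.3658], [0.0, 0.0, 1.0]]
top origin [0.4048, 0.0215, 0.8948]
top attitude [0.7075, -0.7059, 0.0284, -0.0165]
side camera_matrix [[524.9239, 0.0, 320.8985], [0.0, 524.9239, 246.563], [0.0, 0.0, 1.0]]
side origin [0.4362, -0.7628, 0.607]
side attitude [0.8868, -0.0014, 0.0099, -0.462]
wrist camera_matrix [[414.9929, 0.0, 317.5778], [0.0, 414.9929, 236.8466], [0.0, 0.0, 1.0]]
wrist T_tool_cam [[0.0009, -0.9583, -0.2856, 0.0796], [1.0, 0.0009, 0.0003, -0.0002], [-0.0, -0.2856, 0.9583, -0.1656], [0.0, 0.0, 0.0, 1.0]]
```

View pics/top0.png

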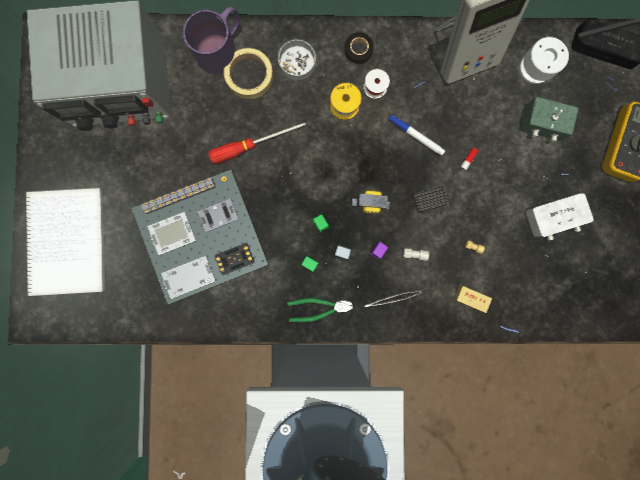

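View pics/side0.png

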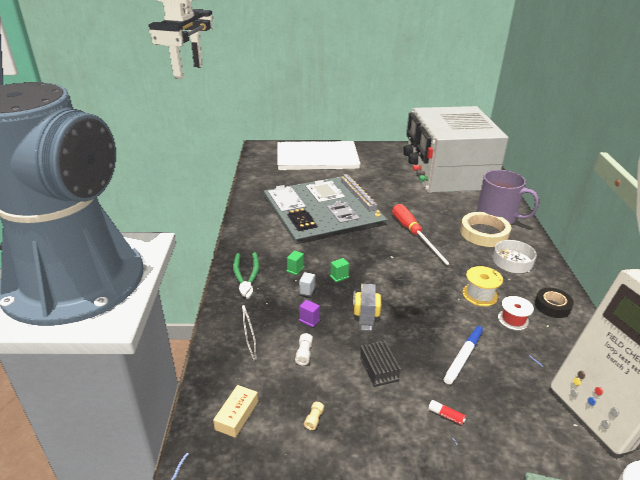

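```bash
cat > h.py <<'E'
import numpy as np,cv2
from scipy.spatial.transform import Rotation as R
def cam(n,f=None):
    """returns img, K, origin, rotation (cam->world)"""
    if n!='wrist':
        d=np.load(f) ; return d['img'],d['camera_matrix'],d['origin'],R.from_quat(d['attitude']).as_matrix()
    d=np.load(f);T=np.eye(4);T[:3,:3]=R.from_quat(d['q']).as_matrix();T[:3,3]=d['p'];T=T@d['T_tool_cam']
    return d['img'],d['camera_matrix'],T[:3,3],T[:3,:3]
def ray(c,uv,z):
    _,K,o,A=c;uv=np.atleast_2d(np.float64(uv))
    d=(A@np.linalg.inv(K)@np.c_[uv,np.ones(len(uv))].T).T
    return o+d*((z-o[2])/d[:,2])[:,None]
def proj(c,P):
    _,K,o,A=c;q=(K@A.T@(np.atleast_2d(P)-o).T).T
    return q[:,:2]/q[:,2:]
def snap(name):
    from workcell import get_obs,read_camera
    o=get_obs();c=read_camera('wrist')
    np.savez(name+'.npz',img=c['img'],camera_matrix=c['camera_matrix'],T_tool_cam=c['T_tool_cam'],p=o['position'],q=o['eef_rot'])
    cv2.imwrite(f'pics/{name}.png',c['img'][:,:,::-1]);print(name,o['time'],o['position'].round(4) if hasattr(o['position'],'round') else o['position'])
    return cam('wrist',name+'.npz')
def go(xy,z,ang,obs):
    """total move from the current pose: shift along the CURRENT tool axes in mm, and yaw deg, so tool y axis has world angle ang (mod 180)"""
    M=R.from_quat(obs['eef_rot']).as_matrix()
    t=M.T@(np.array([*xy,z])-obs['position'])*1000
    a=np.degrees(np.arctan2(M[1,1],M[0,1])); dy=(ang-a+90)%180-90   # world turn; tool z is down -> yaw=-dy
    return t.round(1),round(-dy,1),round(a,1)
E
python3 - <<'E'
from h import *
c=cam('top','top0.npz');i=c[0]
a=cv2.resize(i[160:310,125:275],(450,450),interpolation=2)
b=cv2.resize(i[180:280,295:495],(800,400)[:2],interpolation=2)
cv2.imwrite('pics/c0.png',b[:,:,::-1]);
w=np.load('wrist0.npz')
for n,uv,z in [('tr',(372,201),.04),('hs',(431,198),.028),('relay',(343,252),.034),('la',(416,254),.011),('br',(475,246),.009)]+[('plate',p,.014) for p in [(133,208),(231,170),(268,265),(168,304)]]+[('seat',p,.02) for p in [(171,232),(218,214),(235,260),(188,278)]]: print(n,ray(c,uv,z)[0].round(3))
E
```

```text
tr [ 0.532 -0.092  0.04 ]
hs [ 0.54  -0.213  0.028]
relay [ 0.431 -0.035  0.034]
la [ 0.427 -0.186  0.011]
br [ 0.444 -0.308  0.009]
plate [0.52  0.391 0.014]
plate [0.599 0.194 0.014]
plate [0.404 0.116 0.014]
plate [0.326 0.315 0.014]
seat [0.47  0.311 0.02 ]
seat [0.507 0.217 0.02 ]
seat [0.414 0.182 0.02 ]
seat [0.378 0.275 0.02 ]
```

View pics/c0.png

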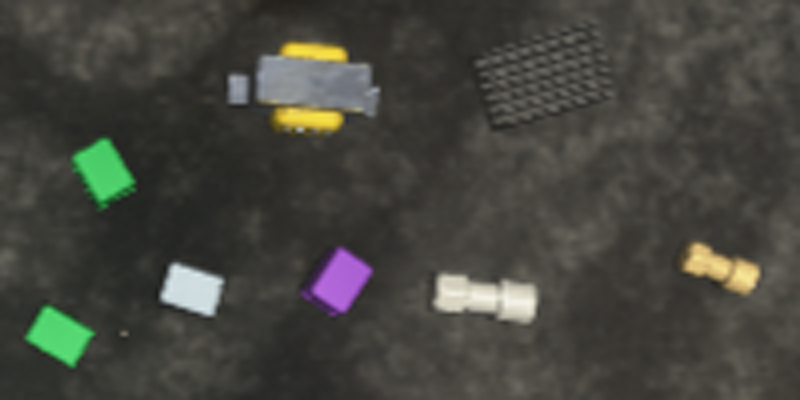

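Relay candidates in the top view are green (321,222), green (310,264), purple (380,250) and pale (343,252). The pale one is the relay, because green and purple are excluded; the crop at (192,288) confirms it. The long grey adapter is at (416,254) and the brass spare at (475,246). Next I go above the plate.

```bash
python3 -m pendant '{"travel":[[-29.5,-16.4,5.7],[-29.5,-16.4,5.7],[-29.5,-16.4,5.7],[-29.5,-16.4,5.7],[-29.5,-16.4,5.7],[-29.5,-16.4,5.7],[-29.5,-16.4,5.7],[-29.5,-16.4,5.7],[-29.5,-16.4,5.7],[-29.5,-16.4,5.7],[-29.5,-16.4,5.7],[-29.5,-16.4,5.7]],"yaw":[0,0,0,0,0,0,0,0,0,0,0,0],"hand":[1,1,1,1,1,1,1,1,1,1,1,1]}'
python3 -m pendant '{"travel":[[0,0,0],[0,0,0]],"yaw":[0,0],"hand":[1,1]}'; python3 -c "from h import *;snap('w1')"
```

```text
time: 1.15
position: [0.4307, 0.2542, 0.1499]
eef_rot: [0.124, 0.992, -0.0, -0.0]
contact_force: [0.0, 1.4, -0.0]
grip_width: 0.093
grasp_force: 0.0
time: 1.32
position: [0.4303, 0.2545, 0.1498]
eef_rot: [0.125, 0.992, -0.0, -0.0]
contact_force: [0.4, 0.6, -0.8]
grip_width: 0.093
grasp_force: 0.0
w1 1.3167 [0.4303 0.2545 0.1498]
```

View pics/w1.png

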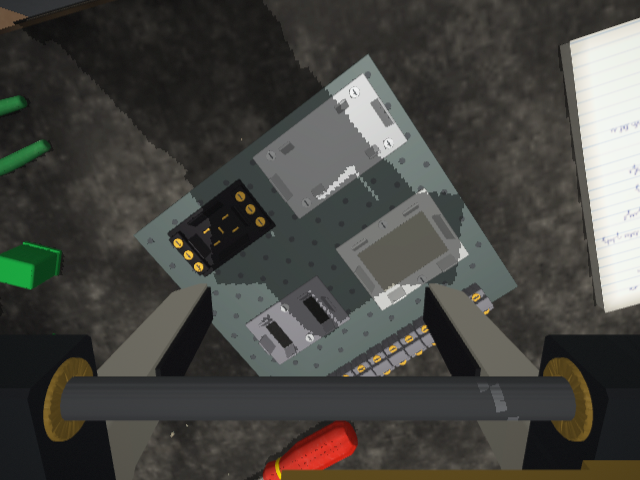

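The wrist view shows four seats: transformer seat (330,145), heat-sink seat (402,250), relay socket (222,228) and saddle (297,320). The plate corners are at (367,55), (135,235) and (518,287). I fit the plate pose from these.

```bash
cat >> h.py <<'E'
def fit2(L,W):
    L=np.float64(L);W=np.float64(W)[:,:2];a=L-L.mean(0);b=W-W.mean(0)
    th=np.arctan2((a[:,0]*b[:,1]-a[:,1]*b[:,0]).sum(),(a*b).sum())
    Q=np.array([[np.cos(th),-np.sin(th)],[np.sin(th),np.cos(th)]]);t=W.mean(0)-Q@L.mean(0)
    return t,np.degrees(th),(W-(L@Q.T+t))*1000
E
python3 - <<'E'
from h import *
c=cam('wrist','w1.npz')
def rect(x,y,a,b): return [(x-a,y-b),(x-a,y+b),(x+a,y+b),(x+a,y-b)]
pts=[((367,55),(-88,108),.014),((135,235),(-88,-108),.014),((518,287),(122,108),.014)]
pts+=[(p,l,.017) for p,l in zip([(253,157),(364,73),(408,138),(302,218)],rect(-52,50,28,48))]
pts+=[(p,l,.017) for p,l in zip([(336,247),(424,190),(468,252),(380,310)],rect(43,50,32,40))]
pts+=[(p,l,.023) for p,l in zip([(169,234),(239,180),(275,223),(203,275)],rect(-52,-50,22,35))]
W=np.array([ray(c,p,z)[0] for p,_,z in pts])
L=np.array([l for _,l,_ in pts])/1000
t,th,r=fit2(L,W);print(t,th);print(r.round(1).tolist())
# subpixel check: reproject corners on image
img=c[0].copy()
Q=R.from_euler('z',th,degrees=True).as_matrix()
ct=cam('top','top0.npz');it=ct[0].copy();it=cv2.resize(it[150:320,110:290],None,fx=3,fy=3)
def draw(l,z,col):
    P=np.array([Q@[x/1000,y/1000,0]+[*t,z] for x,y in l]);cv2.polylines(img,[np.int32(proj(c,P).round())],True,col,1)
    cv2.polylines(it,[np.int32((proj(ct,P)-[110,150]+.5)*3)],True,col,1)
draw([(-88,-108),(-88,108),(122,108),(122,-108)],.014,(255,0,0))
for x,y,a,b,z in [(-52,50,28,48,.017),(43,50,32,40,.017),(-52,-50,22,35,.023),(43,-50,23,36,.017)]:draw(rect(x,y,a,b),z,(255,255,0))
o=np.zeros((510,1120,3),np.uint8);cc=img[40:390,130:530];o=np.zeros((510,400+540,3),np.uint8);o[:350,:400]=cc;o[:it.shape[0],400:]=it
cv2.imwrite('pics/fit.png',cv2.resize(o,(800,434))[:,:,::-1])
E
```

```text
[0.44478678 0.2498102 ] 21.648672786275448
[[1.8, -2.3], [1.7, 1.3], [0.4, -0.9], [0.9, 0.1], [1.4, -0.7], [-1.5, -0.7], [0.5, 1.7], [-0.9, 0.4], [2.1, -1.8], [-2.3, -1.5], [-0.9, -1.7], [1.1, 3.9], [1.6, 0.5], [-2.8, 0.3], [-3.0, 1.4]]
```

View pics/fit.png

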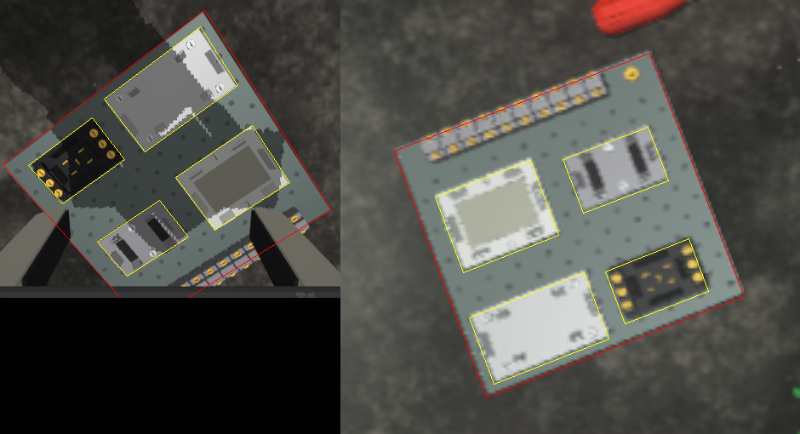

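The fit matches the plate in both views within about a pixel. Next, the parts.

```bash
python3 -m pendant '{"travel":[[-12.2,-35.6,-3],[-12.2,-35.6,-3],[-12.2,-35.6,-3],[-12.2,-35.6,-3],[-12.2,-35.6,-3],[-12.2,-35.6,-3],[-12.2,-35.6,-3],[-12.2,-35.6,-3],[-12.2,-35.6,-3],[-12.2,-35.6,-3],[0,0,0],[0,0,0]],"yaw":[0,0,0,0,0,0,0,0,0,0,0,0],"hand":[1,1,1,1,1,1,1,1,1,1,1,1]}'
python3 -c "from h import *;snap('w2')"
```

```text
time: 2.37
position: [0.4608, -0.1197, 0.1804]
eef_rot: [0.124, 0.992, 0.0, 0.0]
contact_force: [-0.8, 1.2, -0.1]
grip_width: 0.0932
grasp_force: 0.0
w2 2.3667 [ 0.4608 -0.1197  0.1804]
```

View pics/w2.png

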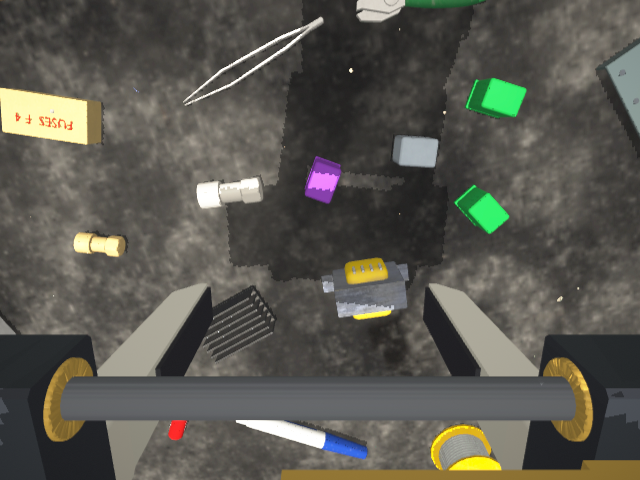

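Purple is at (322,180), the pale relay at (415,151), the long adapter at (230,191), the transformer at (368,288), and the heat sink at (240,322), partly hidden by a finger. I enlarge these for corners.

Run:
```python
from h import *
w=cam('wrist','w2.npz')[0];t=cam('top','top0.npz')[0]
def cr(i,u,v,n,o): # o: out size
    return cv2.resize(i[v:v+n*3//4,u:u+n],(o,o*3//4),interpolation=cv2.INTER_CUBIC)
a=np.vstack([np.hstack([cr(w,380,120,80,400),cr(w,190,160,80,400)]),np.hstack([cr(w,310,245,100,400),cr(t,400,170,60,400)])])
cv2.imwrite('pics/m.png',a[:,:,::-1])
```

```text
(no output)
```

View pics/m.png

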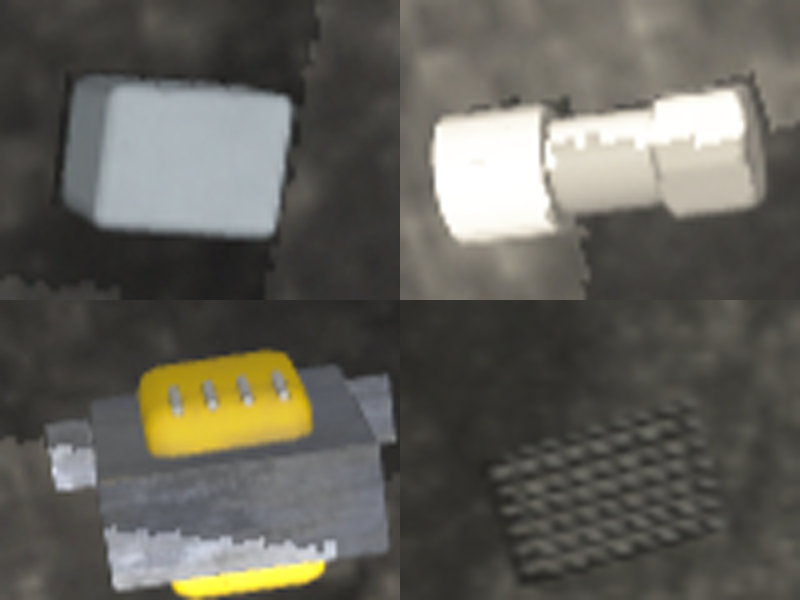

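Run:
```python
from h import *
w=cam('wrist','w2.npz');t=cam('top','top0.npz')
def q(c,pts,s,off,base,z,a=None,b=None,name=''):
    p=(np.float64(pts)-base)/s+off; P=ray(c,p,z)
    if a: # pts order around; first edge P0->P1 is long (b)
        o,th,r=fit2(np.array([(-a,b),(-a,-b),(a,-b),(a,b)])/2000,P) ;o2,th2,r2=fit2(np.array([(a,b),(a,-b),(-a,-b),(-a,b)])/2000,P)
        if np.abs(r2).sum()<np.abs(r).sum(): o,th,r=o2,th2,r2
        print(name,o.round(4),'x-axis ang',th.round(1),r.round(1).tolist())
    else:
        d=P[1]-P[0];print(name,P.mean(0).round(4),'long-axis ang',np.degrees(np.arctan2(d[1],d[0])).round(1),np.linalg.norm(d).round(4),'px',p.mean(0), 'top/w2',proj(t,P.mean(0)),proj(w,P.mean(0)))
q(w,[(108,82),(292,95),(277,238),(98,228)],5,(380,120),0,.034,22,29,'relay')
q(w,[(100,480),(378,442),(388,550),(112,590)],4,(310,245),(0,300),.046,24,56,'trafo')
q(t,[(90,465),(292,400),(325,525),(122,585)],6.667,(400,170),(400,300),.028,40,60,'hs')
q(w,[(440,180),(758,147)],5,(190,160),(400,0),.011,name='adap')
q(t,[(435,290),(536,302)],4,(295,180),0,.011,name='adapT')
q(t,[(172,262),(224,278),(214,316),(160,298)],4,(295,180),0,.034,22,29,'relayT')
q(t,[(258,56),(372,66),(370,111),(258,102)],4,(295,180),0,.046,24,56,'trafoT')
q(w,[(70,455),(375,410)],4,(310,245),(0,300),.002,name='trafoears')
```

```text
relay [ 0.4289 -0.0345] x-axis ang 163.1 [[0.4, 0.6], [0.4, -1.4], [-0.6, -0.6], [-0.2, 1.5]]
trafo [ 0.5303 -0.0939] x-axis ang 174.3 [[0.2, 0.9], [0.2, -0.5], [-0.5, -0.5], [0.1, 0.0]]
hs [ 0.5378 -0.0919] x-axis ang 16.6 [[-2.0, 1.1], [1.0, -2.9], [1.2, -1.2], [-0.2, 3.0]]
adap [ 0.4263 -0.185   0.011 ] long-axis ang 81.7 0.0525 px [229.8 192.7] top/w2 [[415.74162628 254.56091828]] [[229.727323   192.70754195]]
adapT [ 0.4275 -0.1864  0.011 ] long-axis ang -96.6 0.0521 px [416.375 254.   ] top/w2 [[416.37842445 254.00040687]] [[228.61237935 194.44740266]]
relayT [ 0.4303 -0.0349] x-axis ang -17.3 [[-1.7, -0.4], [-0.9, 1.4], [1.2, -0.1], [1.4, -1.0]]
trafoT [ 0.5313 -0.0946] x-axis ang -4.2 [[-0.3, 0.9], [-1.0, 0.2], [0.5, -0.3], [0.7, -0.8]]
trafoears [ 0.5308 -0.0935  0.002 ] long-axis ang 84.8 0.0685 px [365.625 278.125] top/w2 [[370.23768228 204.28618312]] [[365.4667808  278.14834382]]
```

```bash
cat > plan.py <<'E'
from h import *
import sys
from workcell import get_obs
t=np.array([.4448,.2498]);Q=R.from_euler('z',21.65,degrees=True).as_matrix()[:2,:2]
seat={k:t+Q@np.array(v)/1000 for k,v in dict(tr=(-52,50),hs=(43,50),re=(-52,-50),la=(43,-50)).items()}
part=dict(tr=(.5305,-.094),re=(.4292,-.0347),la=(.4266,-.1855))
c=cam('top','top0.npz')
P=ray(c,(np.float64([(490,465),(692,400),(725,525),(522,585)])-[400,300])/6.667+[400,170],.028);part['hs']=tuple(P[:,:2].mean(0))
pa=dict(tr=85,re=163,la=172,hs=16.6)   # tool-y angle for the grasp
sa=dict(tr=111.65,re=21.65,la=21.65,hs=21.65)
k,kind,z=sys.argv[1],sys.argv[2],float(sys.argv[3])
o=get_obs();xy,a=(part[k],pa[k]) if kind=='p' else (seat[k],sa[k])
print(k,np.round(xy,4),'shift(now axes), yaw, tool-y ang:',go(xy,z,a,o),'t',o['time'],'pos',np.round(o['position'],4),'q1,q6',np.round([o['joint_positions'][0],o['joint_positions'][5]],2))
M=R.from_quat(o['eef_rot']).as_matrix();print('tool z',M[:,2].round(4))
E
python3 plan.py tr p .09; for k in hs re la;do python3 plan.py $k p .09;done
```

```text
tr [ 0.5305 -0.094 ] shift(now axes), yaw, tool-y ang: (array([-61.8,  41. ,  90.2]), np.float64(-9.2), np.float64(75.8)) t 2.4167 pos [ 0.4606 -0.1186  0.1802] q1,q6 [-0.35 -1.67]
tool z [-2.e-04  4.e-04 -1.e+00]
hs [ 0.5383 -0.2136] shift(now axes), yaw, tool-y ang: (array([-98.7, -73. ,  90.2]), np.float64(59.2), np.float64(75.8)) t 2.4167 pos [ 0.4606 -0.1186  0.1802] q1,q6 [-0.35 -1.67]
tool z [-2.e-04  4.e-04 -1.e+00]
re [ 0.4292 -0.0347] shift(now axes), yaw, tool-y ang: (array([51. , 73.6, 90.3]), np.float64(-87.2), np.float64(75.8)) t 2.4167 pos [ 0.4606 -0.1186  0.1802] q1,q6 [-0.35 -1.67]
tool z [-2.e-04  4.e-04 -1.e+00]
la [ 0.4266 -0.1855] shift(now axes), yaw, tool-y ang: (array([ 16.5, -73.2,  90.2]), np.float64(83.8), np.float64(75.8)) t 2.4167 pos [ 0.4606 -0.1186  0.1802] q1,q6 [-0.35 -1.67]
tool z [-2.e-04  4.e-04 -1.e+00]
```

```bash
python3 -m pendant '{"travel":[[-15.5,10.2,22.5],[-15.5,10.2,22.5],[-15.5,10.2,22.5],[-15.3,10.4,22.7],[0,0,0],[0,0,0],[0,0,0],[0,0,0]],"yaw":[0,0,0,0,-4.6,-4.6,0,0],"hand":[1,1,1,1,1,1,1,1]}'; python3 plan.py tr p .012
```

```text
time: 3.08
position: [0.5306, -0.0932, 0.0901]
eef_rot: [0.044, 0.999, 0.0, -0.0]
contact_force: [0.1, 0.1, 0.0]
grip_width: 0.0931
grasp_force: 0.0
tr [ 0.5305 -0.094 ] shift(now axes), yaw, tool-y ang: (array([ 0. , -0.8, 78.1]), np.float64(-0.0), np.float64(85.0)) t 3.0833 pos [ 0.5306 -0.0932  0.0901] q1,q6 [-0.26 -1.74]
tool z [-2.e-04  2.e-04 -1.e+00]
```

```bash
python3 -m pendant '{"travel":[[0,-0.8,26],[0,0,26],[0,0,26],[0,0,0],[0,0,0],[0,0,0],[0,0,0],[0,0,0],[0,0,0],[0,0,0],[0,0,0]],"yaw":[0,0,0,0,0,0,0,0,0,0,0],"hand":[1,1,1,1,0.4,0.4,0.4,0.4,0.4,0.4,0.4]}'; python3 plan.py tr p .012
```

```text
time: 4.0
position: [0.5309, -0.0956, 0.0127]
eef_rot: [0.044, 0.999, 0.0, 0.0]
contact_force: [-0.8, 3.1, 6.7]
grip_width: 0.0559
grasp_force: 30.0
tr [ 0.5305 -0.094 ] shift(now axes), yaw, tool-y ang: (array([0.6, 1.5, 0.7]), np.float64(-0.0), np.float64(85.0)) t 4.0 pos [ 0.5309 -0.0956  0.0127] q1,q6 [-0.26 -1.75]
tool z [ 8.e-04  1.e-04 -1.e+00]
```

```bash
python3 -m pendant '{"travel":[[0,0,-25],[0,0,-25],[0,0,-25],[0,0,-15],[0,0,0],[0,0,0]],"yaw":[0,0,0,0,0,0],"hand":[0.4,0.4,0.4,0.4,0.4,0.4]}'; python3 plan.py tr s .1
```

```text
time: 4.5
position: [0.5304, -0.0957, 0.1018]
eef_rot: [0.044, 0.999, -0.0, 0.0]
contact_force: [-0.1, 0.4, -6.6]
grip_width: 0.0557
grasp_force: 30.0
tr [0.378  0.2771] shift(now axes), yaw, tool-y ang: (array([184.3, 358.1,   1.7]), np.float64(-26.7), np.float64(85.0)) t 4.5 pos [ 0.5304 -0.0957  0.1018] q1,q6 [-0.26 -1.75]
tool z [ 2.e-04 -1.e-04 -1.e+00]
```

```bash
python3 -m pendant '{"travel":[[15.4,29.8,0],[15.4,29.8,0],[15.4,29.8,0],[15.4,29.8,0],[15.4,29.8,0],[15.4,29.8,0],[15.3,29.9,0],[15.3,29.9,0],[15.3,29.9,0],[15.3,29.9,0],[15.3,29.8,0],[15.3,29.8,0]],"yaw":[0,0,0,0,0,0,0,0,0,0,0,0],"hand":[0.4,0.4,0.4,0.4,0.4,0.4,0.4,0.4,0.4,0.4,0.4,0.4]}'
python3 -m pendant '{"travel":[[0,0,0],[0,0,0],[0,0,0],[0,0,0],[0,0,0],[0,0,0]],"yaw":[-6.7,-6.7,-6.7,-6.6,0,0],"hand":[0.4,0.4,0.4,0.4,0.4,0.4]}'; python3 plan.py tr s .05; python3 -c "from h import *;snap('w3')"
```

```text
time: 5.5
position: [0.3765, 0.2779, 0.1004]
eef_rot: [0.044, 0.999, -0.001, -0.001]
contact_force: [-0.2, 0.0, -5.7]
grip_width: 0.0555
grasp_force: 30.0
time: 6.0
position: [0.3777, 0.2766, 0.1008]
eef_rot: [-0.186, 0.982, -0.0, -0.001]
contact_force: [0.2, 0.3, -5.6]
grip_width: 0.0558
grasp_force: 30.0
tr [0.378  0.2771] shift(now axes), yaw, tool-y ang: (array([-0.6,  0.3, 50.8]), np.float64(-0.2), np.float64(111.5)) t 6.0 pos [0.3777 0.2766 0.1008] q1,q6 [ 0.53 -1.41]
tool z [-0.002  -0.0012 -1.    ]
w3 6.0 [0.3777 0.2766 0.1008]
```

View pics/w3.png

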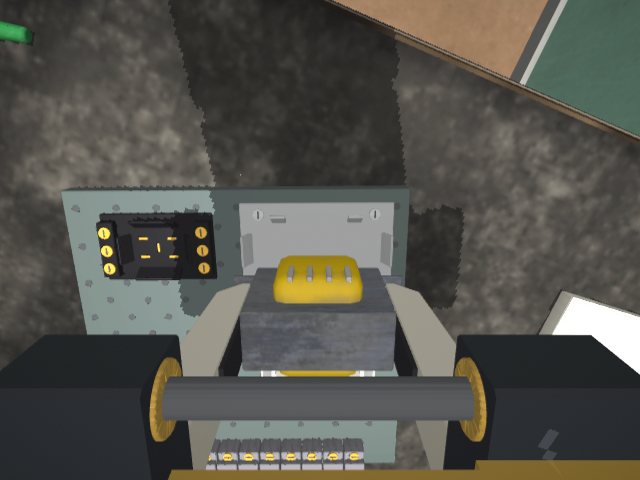

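Run:
```python
from h import *
c=cam('wrist','w3.npz');t=np.array([.4448,.2498]);Q=R.from_euler('z',21.65,degrees=True).as_matrix()[:2,:2]
for uv,z in [((239,204),.017),((393,204),.017),((64,190),.014),((408,188),.014),((98,214),.023),((216,214),.023),((100,276),.023)]:
    print(uv,(Q.T@(ray(c,uv,z)[0,:2]-t)*1000).round(1))
```

```text
(239, 204) [-79.2   1.5]
(393, 204) [-79.   95.8]
(64, 190) [ -87.5 -106.2]
(408, 188) [-88.4 105.1]
(98, 214) [-74.5 -82.7]
(216, 214) [-74.3 -11.6]
(100, 276) [-34.4 -87.5]
```

```bash
python3 -m pendant '{"travel":[[-0.6,0.3,17],[0,0,17],[0,0,17],[0,0,10],[0,0,6],[0,0,3],[0,0,1],[0,0,0],[0,0,0]],"yaw":[-0.2,0,0,0,0,0,0,0,0],"hand":[0.4,0.4,0.4,0.4,0.4,0.4,0.4,0.4,0.4]}'; python3 plan.py tr s .03
```

```text
time: 6.8
position: [0.3791, 0.2777, 0.0316]
eef_rot: [-0.19, 0.982, 0.0, 0.0]
contact_force: [1.2, -0.8, -5.6]
grip_width: 0.0562
grasp_force: 30.0
tr [0.378  0.2771] shift(now axes), yaw, tool-y ang: (array([ 1.3, -0.2,  1.6]), np.float64(0.2), np.float64(111.9)) t 6.8 pos [0.3791 0.2777 0.0316] q1,q6 [ 0.53 -1.42]
tool z [ 9.e-04  5.e-04 -1.e+00]
```

```bash
python3 -m pendant '{"travel":[[0.5,0,1],[0,0,1],[0,0,0.5],[0,0,0]],"yaw":[0,0,0,0],"hand":[0.4,0.4,0.4,0.4]}'; python3 -m pendant '{"travel":[[0,0,0],[0,0,0],[0,0,0],[0,0,0],[0,0,-12],[0,0,-25],[0,0,-30],[0,0,-20],[0,0,0],[0,0,0]],"yaw":[0,0,0,0,0,0,0,0,0,0],"hand":[0.8,0.8,0.8,0.8,0.8,0.8,0.8,0.8,0.8,0.8]}'; python3 plan.py hs p .1;python3 -c "from h import *;snap('w4')"
```

```text
time: 7.13
position: [0.3786, 0.2775, 0.0297]
eef_rot: [-0.19, 0.982, 0.0, 0.0]
contact_force: [-4.5, -3.4, 12.6]
grip_width: 0.0556
grasp_force: 30.0
time: 7.97
position: [0.3787, 0.2776, 0.1161]
eef_rot: [-0.19, 0.982, 0.0, 0.001]
contact_force: [-0.9, -0.3, -0.1]
grip_width: 0.0745
grasp_force: 0.0
hs [ 0.5383 -0.2136] shift(now axes), yaw, tool-y ang: (array([  35.2, -515.3,   15.9]), np.float64(-84.7), np.float64(111.9)) t 7.9667 pos [0.3787 0.2776 0.1161] q1,q6 [ 0.53 -1.42]
tool z [ 0.0018  0.0011 -1.    ]
w4 7.9667 [0.3787 0.2776 0.1161]
```

View pics/w4.png

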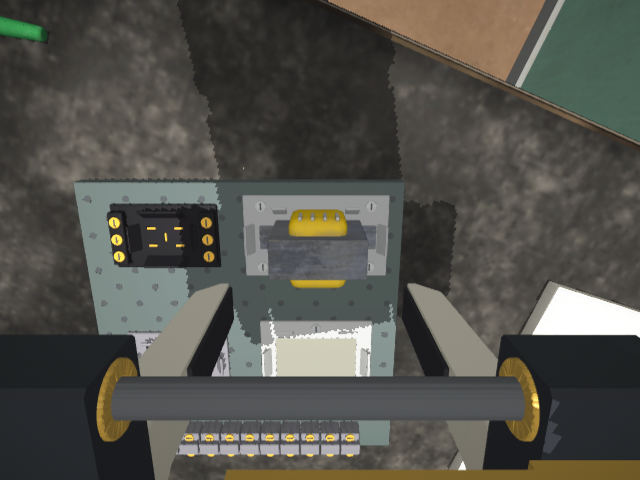

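The transformer sits in its seat at (318,245), with its ears between the end stops. Heat sink next.

```bash
python3 -m pendant '{"travel":[[2.7,-39.5,0],[2.7,-39.5,0],[2.7,-39.5,0],[2.7,-39.5,0],[2.7,-39.5,0],[2.7,-39.5,0],[2.7,-39.5,0],[2.7,-39.5,0],[2.7,-39.5,0],[2.7,-39.5,0],[2.7,-39.5,0],[2.7,-39.5,0]],"yaw":[0,0,0,0,0,0,0,0,0,0,0,0],"hand":[0.8,0.8,0.8,0.8,0.8,0.8,0.8,0.8,0.8,0.8,0.8,0.8]}'
python3 -m pendant '{"travel":[[2.8,-40,0],[0,0,0],[0,0,0],[0,0,0],[0,0,0],[0,0,0],[0,0,0],[0,0,0],[0,0,0],[0,0,0],[0,0,0],[0,0,0]],"yaw":[0,7.1,7.1,7.1,7.1,7.1,7.1,7.1,7.1,7.1,7.1,7.1],"hand":[0.8,0.8,0.8,0.8,0.8,0.8,0.8,0.8,0.8,0.8,0.8,0.8]}'
python3 -m pendant '{"travel":[[0,0,0],[0,0,0],[0,0,0],[0,0,0],[0,0,0]],"yaw":[7.1,7.1,3,0,0],"hand":[0.8,0.8,0.8,0.8,0.8]}';python3 plan.py hs p .1;python3 -c "from h import *;snap('w5')"
```

```text
time: 9.02
position: [0.5246, -0.1764, 0.1138]
eef_rot: [-0.19, 0.982, 0.001, -0.001]
contact_force: [1.0, 0.7, -0.1]
grip_width: 0.074
grasp_force: 0.0
time: 10.02
position: [0.5367, -0.2124, 0.1137]
eef_rot: [0.474, 0.881, -0.0, -0.001]
contact_force: [0.4, -0.1, -0.4]
grip_width: 0.0748
grasp_force: 0.0
time: 10.43
position: [0.5369, -0.2125, 0.1142]
eef_rot: [0.597, 0.802, -0.0, -0.001]
contact_force: [0.0, -0.3, 0.3]
grip_width: 0.0747
grasp_force: 0.0
hs [ 0.5383 -0.2136] shift(now axes), yaw, tool-y ang: (array([-1.5,  1.1, 14.2]), np.float64(0.1), np.float64(16.7)) t 10.4333 pos [ 0.5369 -0.2125  0.1142] q1,q6 [-0.46 -0.75]
tool z [-1.9e-03  9.0e-04 -1.0e+00]
w5 10.4333 [ 0.5369 -0.2125  0.1142]
```

View pics/w5.png

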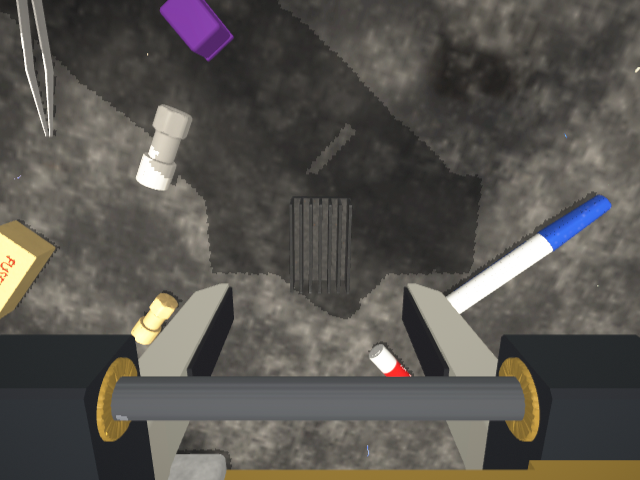

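The heat sink at (321,245) is aligned with the tool; I refine its centre.

Run:
```python
from h import *
c=cam('wrist','w5.npz');g=cv2.cvtColor(c[0],cv2.COLOR_RGB2GRAY)
P=ray(c,[(292,198),(350,198),(350,292),(295,292)],.028);print(P.round(4).tolist(),P.mean(0).round(4),np.linalg.norm(np.diff(P,axis=0),axis=1))
w=np.load('w5.npz');M=R.from_quat(w['q']).as_matrix();print(((P-w['p'])@M*1000).round(1))
```

```text
[[0.5131, -0.1888, 0.028], [0.5474, -0.1785, 0.028], [0.5668, -0.2383, 0.028], [0.5321, -0.2488, 0.028]] [ 0.5399 -0.2136  0.028 ] [0.03573402 0.06289468 0.03625528]
[[ 29.4 -15.8  86.3]
 [ 29.4  20.   86.2]
 [-33.4  21.4  86.1]
 [-33.5 -14.8  86.2]]
```

```bash
python3 -m pendant '{"travel":[[-2,2,36],[0,0,36],[0,0,30],[0,0,6],[0,0,0],[0,0,0],[0,0,0],[0,0,0],[0,0,0],[0,0,0],[0,0,0],[0,0,0]],"yaw":[0,0,0,0,0,0,0,0,0,0,0,0],"hand":[0.8,0.8,0.8,0.8,0.8,0.3,0.3,0.3,0.3,0.3,0.3,0.3]}'
python3 plan.py hs p .006; python3 -m pendant '{"travel":[[0,0,-20],[0,0,-30],[0,0,-30],[0,0,-20],[0,0,0],[0,0,0]],"yaw":[0,0,0,0,0,0],"hand":[0.3,0.3,0.3,0.3,0.3,0.3]}';python3 plan.py hs s .1
```

```text
time: 11.48
position: [0.5401, -0.2142, 0.0081]
eef_rot: [0.598, 0.802, 0.0, 0.0]
contact_force: [-1.6, 0.4, 5.5]
grip_width: 0.0389
grasp_force: 30.0
hs [ 0.5383 -0.2136] shift(now axes), yaw, tool-y ang: (array([ 1.1, -1.6,  2.1]), np.float64(0.0), np.float64(16.6)) t 11.4833 pos [ 0.5401 -0.2142  0.0081] q1,q6 [-0.46 -0.75]
tool z [ 6.e-04 -3.e-04 -1.e+00]
time: 11.98
position: [0.5401, -0.2142, 0.108]
eef_rot: [0.598, 0.802, 0.0, 0.001]
contact_force: [0.1, 1.0, -1.8]
grip_width: 0.0384
grasp_force: 30.0
hs [0.4663 0.3121] shift(now axes), yaw, tool-y ang: (array([525.4,  79.7,   7.6]), np.float64(-5.0), np.float64(16.6)) t 11.9833 pos [ 0.5401 -0.2142  0.108 ] q1,q6 [-0.46 -0.75]
tool z [ 1.3e-03 -6.0e-04 -1.0e+00]
```

```bash
python3 -m pendant '{"travel":[[40,6,0],[40,6,0],[40,6,0],[40,6,0],[40,6,0],[40,6,0],[40,6,0],[40,6,0],[40,6,0],[40,6,0],[40,6,0],[40,6,0]],"yaw":[0,0,0,0,0,0,0,0,0,0,0,0],"hand":[0.3,0.3,0.3,0.3,0.3,0.3,0.3,0.3,0.3,0.3,0.3,0.3]}'
python3 -m pendant '{"travel":[[38,6,0],[0,0,0],[0,0,0],[0,0,0]],"yaw":[0,-5,0,0],"hand":[0.3,0.3,0.3,0.3]}';python3 plan.py hs s .05;python3 -c "from h import *;snap('w6')"
```

```text
time: 12.98
position: [0.4702, 0.2681, 0.1058]
eef_rot: [0.598, 0.802, -0.001, -0.001]
contact_force: [0.6, -0.2, -1.9]
grip_width: 0.0389
grasp_force: 30.0
time: 13.32
position: [0.4658, 0.3041, 0.106]
eef_rot: [0.563, 0.827, -0.001, -0.001]
contact_force: [0.8, -0.6, -0.5]
grip_width: 0.0393
grasp_force: 30.0
hs [0.4663 0.3121] shift(now axes), yaw, tool-y ang: (array([ 7.3,  3.6, 56. ]), np.float64(-0.1), np.float64(21.5)) t 13.3167 pos [0.4658 0.3041 0.106 ] q1,q6 [0.49 0.12]
tool z [-0.0023 -0.0014 -1.    ]
w6 13.3167 [0.4658 0.3041 0.106 ]
```

View pics/w6.png

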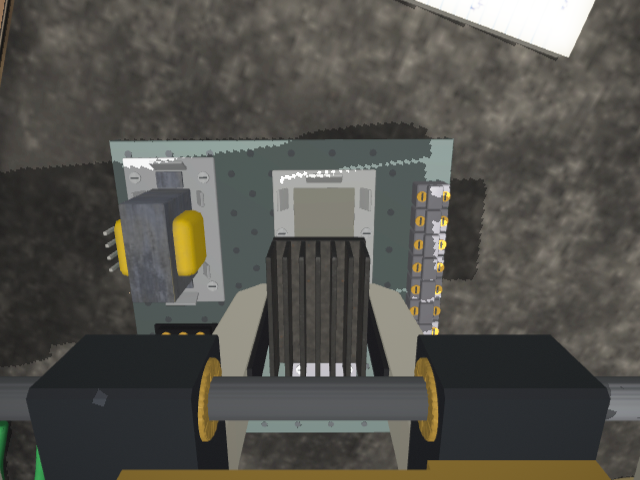

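Run:
```python
from h import *
c=cam('wrist','w6.npz');w=np.load('w6.npz');M=R.from_quat(w['q']).as_matrix()
t=np.array([.4448,.2498]);Q=R.from_euler('z',21.65,degrees=True).as_matrix()[:2,:2]
for uv,z in [((273,170),.017),((376,170),.017),((110,141),.014),((453,139),.014)]:
    print(uv,(Q.T@(ray(c,uv,z)[0,:2]-t)*1000).round(1))
P=ray(c,[(267,240),(369,238)],w['p'][2]-.008+.028);print(((P-w['p'])@M*1000).round(1))
```

```text
(273, 170) [12.1 88.9]
(376, 170) [75.  88.9]
(110, 141) [-86.6 106.1]
(453, 139) [121.3 107.1]
[[ 34.9 -18.6 -20. ]
 [ 35.7  18.8 -20.1]]
```

```bash
python3 -m pendant '{"travel":[[5.5,3.6,0],[0,0,20],[0,0,20],[0,0,20],[0,0,10],[0,0,5],[0,0,3],[0,0,0],[0,0,0]],"yaw":[-0.1,0,0,0,0,0,0,0,0],"hand":[0.3,0.3,0.3,0.3,0.3,0.3,0.3,0.3,0.3]}'; python3 plan.py hs s .025
```

```text
time: 14.12
position: [0.4685, 0.3112, 0.0303]
eef_rot: [0.562, 0.827, 0.001, 0.0]
contact_force: [0.2, 0.0, -0.7]
grip_width: 0.0391
grasp_force: 30.0
hs [0.4663 0.3121] shift(now axes), yaw, tool-y ang: (array([ 1.7, -1.7,  5.3]), np.float64(0.0), np.float64(21.7)) t 14.1167 pos [0.4685 0.3112 0.0303] q1,q6 [0.5  0.13]
tool z [ 1.e-03  5.e-04 -1.e+00]
```

```bash
python3 -m pendant '{"travel":[[0,-1.2,2],[0,0,2],[0,0,1],[0,0,1],[0,0,0]],"yaw":[0,0,0,0,0],"hand":[0.3,0.3,0.3,0.3,0.3]}'; python3 plan.py hs s .025
```

```text
time: 14.53
position: [0.4669, 0.3108, 0.0251]
eef_rot: [0.561, 0.828, 0.0, 0.0]
contact_force: [-6.7, -3.5, 19.2]
grip_width: 0.0392
grasp_force: 30.0
hs [0.4663 0.3121] shift(now axes), yaw, tool-y ang: (array([ 1.5, -0.1,  0.1]), np.float64(0.1), np.float64(21.7)) t 14.5333 pos [0.4669 0.3108 0.0251] q1,q6 [0.5  0.13]
tool z [ 3.e-04  1.e-04 -1.e+00]
```

```bash
python3 -m pendant '{"travel":[[0,0,0],[0,0,0],[0,0,0],[0,0,0],[0,0,-10],[0,0,-25],[0,0,-30],[0,0,-25],[0,0,0],[0,0,0]],"yaw":[0,0,0,0,0,0,0,0,0,0],"hand":[0.58,0.58,0.58,0.58,0.58,0.58,0.58,0.58,0.58,0.58]}'; python3 plan.py re p .11;python3 -c "from h import *;snap('w7')"
```

```text
time: 15.37
position: [0.4675, 0.311, 0.1152]
eef_rot: [0.561, 0.828, 0.001, 0.001]
contact_force: [-0.3, 0.6, 1.1]
grip_width: 0.0539
grasp_force: 0.0
re [ 0.4292 -0.0347] shift(now axes), yaw, tool-y ang: (array([-307. , -163.4,    4.6]), np.float64(38.7), np.float64(21.7)) t 15.3667 pos [0.4675 0.311  0.1152] q1,q6 [0.5  0.13]
tool z [ 0.0027  0.0014 -1.    ]
w7 15.3667 [0.4675 0.311  0.1152]
```

View pics/w7.png

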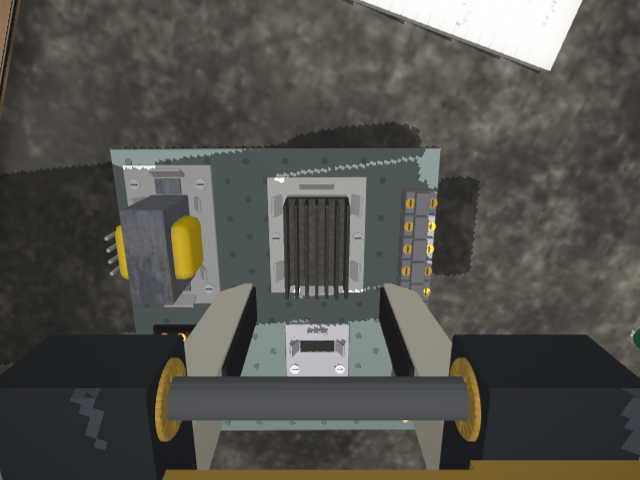

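The heat sink sits between the lips at (318,245). Relay next.

```bash
python3 -m pendant '{"travel":[[-34.1,-18.2,0],[-34.1,-18.2,0],[-34.1,-18.2,0],[-34.1,-18.2,0],[-34.1,-18.2,0],[-34.1,-18.2,0],[-34.1,-18.2,0],[-34.1,-18.2,0],[-34.2,-17.8,0]],"yaw":[0,0,0,0,0,0,0,0,0],"hand":[0.55,0.55,0.55,0.55,0.55,0.55,0.55,0.55,0.55]}'
python3 -m pendant '{"travel":[[0,0,0],[0,0,0],[0,0,0],[0,0,0],[0,0,0],[0,0,0],[0,0,0],[0,0,0]],"yaw":[6.5,6.5,6.5,6.4,6.4,6.4,0,0],"hand":[0.55,0.55,0.55,0.55,0.55,0.55,0.55,0.55]}'
python3 plan.py re p .11;python3 -c "from h import *;snap('w8')"
```

```text
time: 16.17
position: [0.4272, -0.0366, 0.1127]
eef_rot: [0.561, 0.828, -0.0, -0.001]
contact_force: [1.3, -0.4, 0.1]
grip_width: 0.0511
grasp_force: 0.0
time: 16.83
position: [0.428, -0.035, 0.1129]
eef_rot: [0.803, 0.596, -0.001, -0.001]
contact_force: [0.0, -0.1, 0.5]
grip_width: 0.0511
grasp_force: 0.0
re [ 0.4292 -0.0347] shift(now axes), yaw, tool-y ang: (array([0.6, 1.1, 2.9]), np.float64(0.2), np.float64(-16.8)) t 16.8333 pos [ 0.428  -0.035   0.1129] q1,q6 [-0.19  0.1 ]
tool z [-1.6e-03  3.0e-04 -1.0e+00]
w8 16.8333 [ 0.428  -0.035   0.1129]
```

View pics/w8.png

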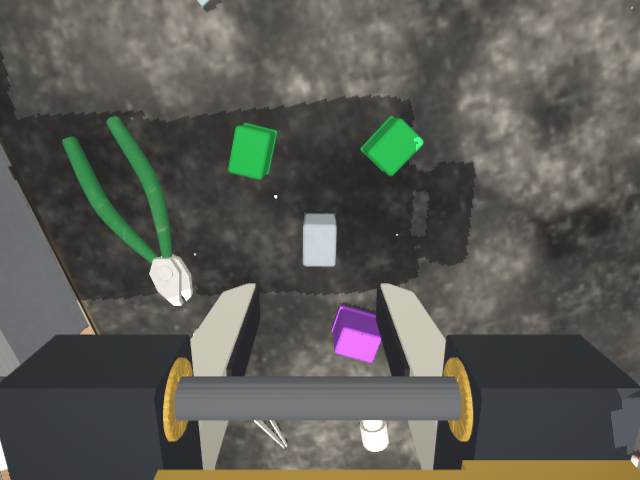

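The pale relay is aligned at (320,240), with the purple decoy clear at (358,333).

```bash
python3 -m pendant '{"travel":[[0.6,1.3,30],[0,0,32],[0,0,30],[0,0,9],[0,0,0],[0,0,0],[0,0,0],[0,0,0],[0,0,0],[0,0,0]],"yaw":[0,0,0,0,0,0,0,0,0,0],"hand":[0.55,0.55,0.55,0.55,0.55,0.1,0.1,0.1,0.1,0.1]}'
python3 plan.py re p .011; python3 -m pendant '{"travel":[[0,0,-20],[0,0,-30],[0,0,-30],[0,0,-20],[0,0,0],[0,0,0]],"yaw":[0,0,0,0,0,0],"hand":[0.1,0.1,0.1,0.1,0.1,0.1]}';python3 plan.py re s .1
```

```text
time: 17.72
position: [0.4304, -0.0349, 0.0133]
eef_rot: [0.804, 0.595, 0.001, 0.001]
contact_force: [0.1, -0.1, 0.1]
grip_width: 0.0225
grasp_force: 0.1
re [ 0.4292 -0.0347] shift(now axes), yaw, tool-y ang: (array([-0.2, -1.2,  2.3]), np.float64(0.0), np.float64(-17.0)) t 17.7167 pos [ 0.4304 -0.0349  0.0133] q1,q6 [-0.19  0.11]
tool z [ 1.5e-03 -3.0e-04 -1.0e+00]
time: 18.22
position: [0.4304, -0.0349, 0.1133]
eef_rot: [0.804, 0.595, 0.001, 0.001]
contact_force: [-1.1, -0.1, -0.0]
grip_width: 0.0219
grasp_force: 30.0
re [0.4149 0.1841] shift(now axes), yaw, tool-y ang: (array([205. , -78.9,  13.2]), np.float64(-38.6), np.float64(-17.0)) t 18.2167 pos [ 0.4304 -0.0349  0.1133] q1,q6 [-0.19  0.11]
tool z [ 2.5e-03 -5.0e-04 -1.0e+00]
```

```bash
python3 -m pendant '{"travel":[[34.2,-13.2,0],[34.2,-13.2,0],[34.2,-13.2,0],[34.2,-13.1,0],[34.1,-13.1,0],[34.1,-13.1,0],[0,0,0],[0,0,0],[0,0,0],[0,0,0],[0,0,0],[0,0,0]],"yaw":[0,0,0,0,0,0,-6.5,-6.5,-6.4,-6.4,-6.4,-6.4],"hand":[0.1,0.1,0.1,0.1,0.1,0.1,0.1,0.1,0.1,0.1,0.1,0.1]}'
python3 -m pendant '{"travel":[[0,0,0],[0,0,0]],"yaw":[0,0],"hand":[0.1,0.1]}'
python3 plan.py re s .05;python3 -c "from h import *;snap('w9')"
```

```text
time: 19.22
position: [0.4136, 0.1841, 0.111]
eef_rot: [0.56, 0.829, -0.001, -0.001]
contact_force: [-0.7, 0.0, 0.1]
grip_width: 0.0218
grasp_force: 30.0
time: 19.38
position: [0.4139, 0.1841, 0.1115]
eef_rot: [0.563, 0.826, -0.001, -0.001]
contact_force: [0.5, 1.0, -0.4]
grip_width: 0.0219
grasp_force: 30.0
re [0.4149 0.1841] shift(now axes), yaw, tool-y ang: (array([-0.3,  1.1, 61.5]), np.float64(-0.2), np.float64(21.4)) t 19.3833 pos [0.4139 0.1841 0.1115] q1,q6 [ 0.32 -0.06]
tool z [-1.7e-03 -6.0e-04 -1.0e+00]
w9 19.3833 [0.4139 0.1841 0.1115]
```

View pics/w9.png

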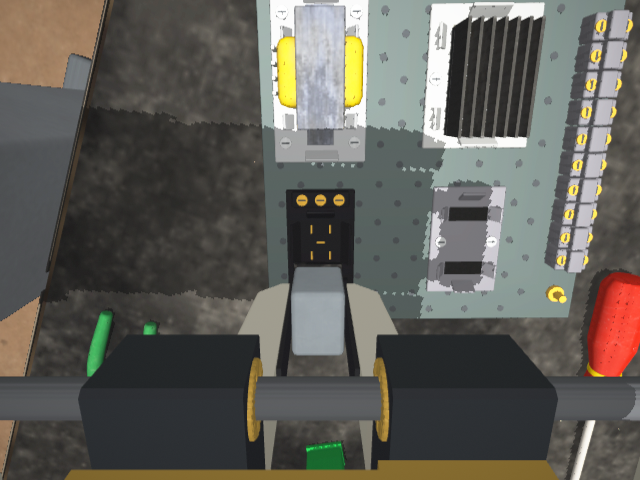

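The transformer and heat sink sit well. The socket is at (320,235) and the held relay hangs straight at (318,310). I check both offsets.

Run:
```python
from h import *
c=cam('wrist','w9.npz');w=np.load('w9.npz');M=R.from_quat(w['q']).as_matrix()
t=np.array([.4448,.2498]);Q=R.from_euler('z',21.65,degrees=True).as_matrix()[:2,:2]
L=lambda uv,z:(Q.T@(ray(c,uv,z)[0,:2]-t)*1000).round(1)
for uv,z in [((287,190),.023),((354,189),.023),((321,241),.017),((302,200),.023),((339,200),.023),((271,318),.014),((568,318),.014),((430,184),.017),((505,186),.017),((428,290),.017),((497,292),.017)]:
    print(uv,z,L(uv,z))
g=cv2.cvtColor(c[0],cv2.COLOR_RGB2GRAY);print(g[255:370:3,318].tolist())
for zt in (-.021,-.011):
  for v in (267,300,355):
    P=ray(c,[(293,v),(343,v)],w['p'][2]-zt);print(zt,v,((P-w['p'])@M*1000).round(1).tolist())
```

```text
(287, 190) 0.023 [-71.9 -15.6]
(354, 189) 0.023 [-30.5 -15.1]
(321, 241) 0.017 [-50.9 -50.5]
(302, 200) 0.023 [-62.8 -21.9]
(339, 200) 0.023 [-39.7 -22. ]
(271, 318) 0.014 [ -86.1 -108. ]
(568, 318) 0.014 [ 122.3 -108.5]
(430, 184) 0.017 [ 17.8 -13.1]
(505, 186) 0.017 [ 65.1 -14.5]
(428, 290) 0.017 [ 21.8 -85.6]
(497, 292) 0.017 [ 68.8 -87.2]
[34, 32, 30, 35, 102, 118, 119, 118, 119, 119, 121, 120, 128, 158, 163, 165, 164, 164, 164, 163, 165, 164, 164, 164, 164, 164, 163, 161, 163, 164, 163, 162, 160, 143, 74, 73, 72, 81, 90]
-0.021 267 [[24.7, -9.1, -21.0], [24.7, 9.4, -21.0]]
-0.021 300 [[11.3, -9.4, -21.0], [11.3, 9.7, -21.0]]
-0.021 355 [[-12.6, -9.7, -21.0], [-12.6, 10.1, -21.0]]
-0.011 267 [[20.9, -9.8, -11.0], [20.9, 10.1, -11.0]]
-0.011 300 [[6.6, -10.0, -11.0], [6.6, 10.4, -11.0]]
-0.011 355 [[-19.0, -10.4, -11.0], [-18.9, 10.8, -11.0]]
```

Run:
```python
from h import *
c=cam('wrist','w8.npz');w=np.load('w8.npz');M=R.from_quat(w['q']).as_matrix()
g=cv2.cvtColor(c[0],cv2.COLOR_RGB2GRAY);print(g[205:280,320].tolist());print(g[245,295:345].tolist())
e=[]
for v in (222.5,266.5):
    P=ray(c,[(303,v),(337,v)],.034);print(v,((P-w['p'])@M*1000).round(1).tolist())
c9=cam('wrist','w9.npz')[0];g=cv2.cvtColor(c9,cv2.COLOR_RGB2GRAY);print(g[330,285:350].tolist())
```

```text
[51, 52, 53, 55, 56, 58, 48, 47, 89, 138, 153, 152, 153, 153, 153, 153, 154, 154, 155, 176, 197, 205, 208, 211, 212, 211, 211, 212, 212, 211, 211, 210, 209, 211, 212, 212, 212, 211, 211, 211, 212, 211, 210, 211, 210, 210, 209, 209, 208, 209, 210, 210, 210, 210, 210, 209, 208, 208, 208, 206, 191, 120, 63, 67, 64, 63, 63, 62, 63, 64, 63, 64, 65, 66, 66]
[77, 74, 71, 70, 68, 68, 67, 81, 181, 195, 205, 208, 207, 207, 207, 208, 209, 210, 210, 209, 210, 209, 208, 209, 210, 212, 212, 212, 212, 212, 212, 212, 211, 212, 210, 210, 211, 211, 210, 197, 180, 83, 48, 46, 45, 45, 45, 46, 46, 45]
222.5 [[15.7, -8.8, 78.9], [15.8, 11.9, 78.8]]
266.5 [[-12.8, -9.0, 78.9], [-12.8, 12.3, 78.8]]
[33, 32, 29, 29, 29, 30, 65, 134, 147, 153, 157, 161, 161, 161, 162, 162, 162, 162, 161, 162, 163, 164, 164, 164, 165, 164, 164, 163, 163, 163, 163, 163, 163, 164, 164, 164, 164, 166, 165, 164, 164, 164, 165, 165, 165, 165, 165, 165, 166, 166, 165, 164, 164, 164, 164, 160, 154, 149, 137, 59, 32, 29, 28, 29, 33]
```

```bash
python3 -m pendant '{"travel":[[0.7,1.7,10],[0,0,20],[0,0,20],[0,0,14],[0,0,6],[0,0,0],[0,0,0]],"yaw":[-0.2,0,0,0,0,0,0],"hand":[0.1,0.1,0.1,0.1,0.1,0.1,0.1]}'; python3 plan.py re s .03; python3 -m pendant '{"travel":[[0,0,2],[0,0,2],[0,0,1],[0,0,0]],"yaw":[0,0,0,0],"hand":[0.1,0.1,0.1,0.1]}'
```

```text
time: 20.02
position: [0.4158, 0.1856, 0.0424]
eef_rot: [0.561, 0.828, -0.0, -0.0]
contact_force: [0.6, -0.6, 1.1]
grip_width: 0.0219
grasp_force: 30.0
re [0.4149 0.1841] shift(now axes), yaw, tool-y ang: (array([-1. , -1.3, 12.4]), np.float64(0.1), np.float64(21.8)) t 20.0167 pos [0.4158 0.1856 0.0424] q1,q6 [ 0.32 -0.06]
tool z [-4.e-04 -2.e-04 -1.e+00]
time: 20.35
position: [0.4158, 0.1856, 0.0377]
eef_rot: [0.561, 0.828, 0.0, 0.0]
contact_force: [-0.1, -0.2, -0.3]
grip_width: 0.0217
grasp_force: 30.0
```

```bash
python3 -m pendant '{"travel":[[-0.4,-0.4,1.5],[0,0,1],[0,0,0]],"yaw":[0,0,0],"hand":[0.1,0.1,0.1]}' | sed -n 2,4p;python3 -m pendant '{"travel":[[0,0,1.5],[0,0,1],[0,0,0]],"yaw":[0,0,0],"hand":[0.1,0.1,0.1]}'| sed -n 2,4p
```

```text
position: [0.4155, 0.185, 0.0349]
eef_rot: [0.561, 0.828, -0.0, -0.0]
contact_force: [-0.3, -1.1, 0.2]
position: [0.4155, 0.185, 0.0323]
eef_rot: [0.561, 0.828, -0.0, -0.0]
contact_force: [0.9, -0.2, -0.4]
```

```bash
python3 -m pendant '{"travel":[[0,0,1],[0,0,1],[0,0,0]],"yaw":[0,0,0],"hand":[0.1,0.1,0.1]}' | sed -n 2,4p;python3 -m pendant '{"travel":[[0,0,0.7],[0,0,0],[0,0,0]],"yaw":[0,0,0],"hand":[0.1,0.1,0.1]}'| sed -n 2,4p
```

```text
position: [0.4155, 0.185, 0.0304]
eef_rot: [0.561, 0.828, -0.0, -0.0]
contact_force: [-1.3, -0.0, -0.8]
position: [0.4155, 0.185, 0.0303]
eef_rot: [0.561, 0.828, 0.0, 0.0]
contact_force: [-1.9, -0.7, 10.1]
```

Contact came at the floor height, so the relay is down. Release it and head for the adapter.

```bash
python3 -m pendant '{"travel":[[0,0,0],[0,0,0],[0,0,0],[0,0,0],[0,0,-10],[0,0,-25],[0,0,-30],[0,0,-20],[0,0,0]],"yaw":[0,0,0,0,0,0,0,0,0],"hand":[0.5,0.5,0.5,0.5,0.5,0.5,0.5,0.5,0.5]}'; python3 plan.py la p .11;python3 -c "from h import *;snap('w10')"
```

```text
time: 22.1
position: [0.4174, 0.1857, 0.1189]
eef_rot: [0.561, 0.828, 0.002, 0.002]
contact_force: [0.2, 0.9, 0.4]
grip_width: 0.0464
grasp_force: 0.0
la [ 0.4266 -0.1855] shift(now axes), yaw, tool-y ang: (array([-348. , -129.4,    8.2]), np.float64(29.8), np.float64(21.8)) t 22.1 pos [0.4174 0.1857 0.1189] q1,q6 [ 0.32 -0.06]
tool z [ 0.0059  0.0019 -1.    ]
w10 22.1 [0.4174 0.1857 0.1189]
```

View pics/w10.png

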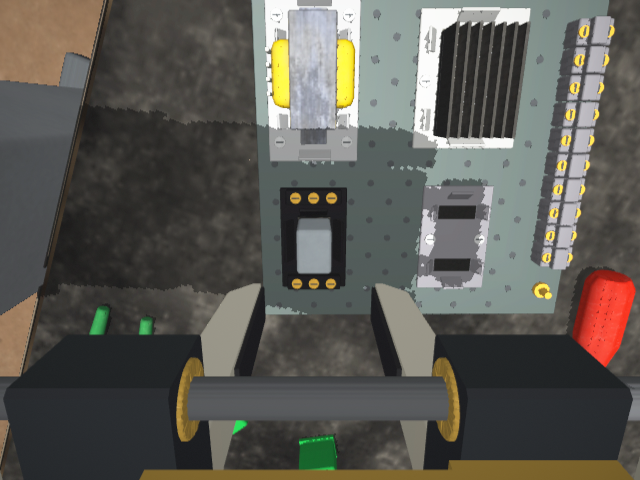

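The relay is in its well at (313,243), between the screw steps. I have now viewed 15 pictures, one over the limit of 14, so from here I use numeric masks only.

```bash
python3 -m pendant '{"travel":[[-34.8,-12.9,0],[-34.8,-12.9,0],[-34.8,-12.9,0],[-34.8,-12.9,0],[-34.8,-12.9,0],[-34.8,-12.9,0],[-34.8,-13,0],[-34.8,-13,0],[-34.8,-13,0],[-34.8,-13,0]],"yaw":[0,0,0,0,0,0,0,0,0,0],"hand":[0.5,0.5,0.5,0.5,0.5,0.5,0.5,0.5,0.5,0.5]}'
python3 -m pendant '{"travel":[[0,0,0],[0,0,0],[0,0,0],[0,0,0],[0,0,0],[0,0,0],[0,0,0]],"yaw":[6,6,6,6,5.8,0,0],"hand":[0.5,0.5,0.5,0.5,0.5,0.5,0.5]}'
python3 plan.py la p .11;python3 - <<'E'
from h import *
c=snap('w11');w=np.load('w11.npz');M=R.from_quat(w['q']).as_matrix()
h=cv2.cvtColor(c[0],cv2.COLOR_RGB2HSV)
m=((h[...,2]>130)&(h[...,1]<60)).astype(np.uint8);m[300:]=0
m=cv2.morphologyEx(m,cv2.MORPH_CLOSE,np.ones((5,5)))
n,l,s,ce=cv2.connectedComponentsWithStats(m)
for i in range(1,n):
    if s[i,4]>400:
        r=cv2.minAreaRect(np.argwhere(l==i)[:,::-1].astype(np.float32));P=ray(c,cv2.boxPoints(r),.011)
        print(s[i],r,((P-w['p'])@M*1000).round(1).tolist(), (P.mean(0)).round(4))
E
```

```text
time: 22.98
position: [0.4237, -0.1878, 0.1141]
eef_rot: [0.561, 0.828, -0.0, -0.001]
contact_force: [0.1, -0.3, 0.6]
grip_width: 0.0465
grasp_force: 0.0
time: 23.57
position: [0.4242, -0.1859, 0.1142]
eef_rot: [0.754, 0.657, -0.0, -0.001]
contact_force: [-0.2, 0.4, 0.0]
grip_width: 0.0461
grasp_force: 0.0
la [ 0.4266 -0.1855] shift(now axes), yaw, tool-y ang: (array([0.7, 2.3, 4.2]), np.float64(0.2), np.float64(-7.8)) t 23.5667 pos [ 0.4242 -0.1859  0.1142] q1,q6 [-0.51 -0.38]
tool z [-1.1e-03  6.0e-04 -1.0e+00]
w11 23.5667 [ 0.4242 -0.1859  0.1142]
[  83    0   51   52 2048] ((108.0, 25.5), (51.0, 50.0), 90.0) [[142.1, -135.7, 103.5], [142.1, -106.8, 103.4], [114.9, -110.2, 103.4], [114.9, -140.1, 103.5]] [ 0.3196 -0.0418  0.011 ]
[ 127   94   93  174 2205] ((173.90000915527344, 179.80001831054688), (192.74905395507812, 21.466251373291016), 63.43495178222656) [[88.1, -120.8, 103.4], [93.7, -108.3, 103.4], [-18.2, -62.5, 103.3], [-25.3, -76.3, 103.3]] [ 0.3377 -0.1391  0.011 ]
[ 305  195   31   80 2169] ((320.0, 234.5), (79.0, 30.0), 90.0) [[28.0, -8.2, 103.3], [28.0, 11.5, 103.2], 
[... 612 characters left out ...]
, [-56.1, 85.3, 103.1]] [ 0.4989 -0.2292  0.011 ]
[ 209  260   73   40 1203] ((245.0, 279.5), (72.0, 39.0), 0.0) [[-46.6, -76.7, 103.3], [-17.4, -74.6, 103.3], [-17.3, -25.0, 103.3], [-46.6, -25.8, 103.2]] [ 0.3697 -0.2107  0.011 ]
[375 267  38  33 499] ((390.3604431152344, 289.3125), (38.193973541259766, 28.333721160888672), 60.461219787597656) [[-31.8, 35.7, 103.2], [-21.4, 52.3, 103.2], [-46.4, 67.0, 103.1], [-57.3, 50.1, 103.1]] [ 0.4696 -0.2317  0.011 ]
[576 267  41  26 427] ((596.62060546875, 278.9482421875), (37.510459899902344, 20.24079132080078), 21.801410675048828) [[-32.8, 180.0, 103.0], [-18.9, 182.7, 103.0], [-29.1, 208.8, 103.0], [-43.4, 206.5, 103.0]] [ 0.6126 -0.2431  0.011 ]
```

```bash
python3 -m pendant '{"travel":[[0.3,1.9,32],[0,0,34],[0,0,30],[0,0,10],[0,0,4],[0,0,0],[0,0,0]],"yaw":[0,0,0,0,0,0,0],"hand":[0.5,0.5,0.5,0.5,0.5,0.5,0.5]}'; python3 -m pendant '{"travel":[[0,0,0],[0,0,0],[0,0,0],[0,0,0],[0,0,0],[0,0,0],[0,0,0],[0,0,0]],"yaw":[0,0,0,0,0,0,0,0],"hand":[0,0,0,0,0,0,0,0]}'
```

```text
time: 24.2
position: [0.4272, -0.1865, 0.0059]
eef_rot: [0.754, 0.656, 0.0, 0.001]
contact_force: [-1.1, 0.1, 0.8]
grip_width: 0.0464
grasp_force: 0.0
time: 24.87
position: [0.4268, -0.1862, 0.0053]
eef_rot: [0.755, 0.656, 0.0, 0.0]
contact_force: [-0.6, 0.5, 7.1]
grip_width: 0.0211
grasp_force: 30.0
```

```bash
python3 -m pendant '{"travel":[[0,0,-15],[0,0,-25],[0,0,-30],[0,0,-30],[0,0,0],[0,0,0]],"yaw":[0,0,0,0,0,0],"hand":[0,0,0,0,0,0]}';python3 plan.py la s .1
```

```text
time: 25.37
position: [0.4272, -0.1865, 0.106]
eef_rot: [0.755, 0.656, 0.0, 0.001]
contact_force: [-0.5, -0.0, -1.2]
grip_width: 0.0209
grasp_force: 30.0
la [0.5032 0.2192] shift(now axes), yaw, tool-y ang: (array([412.3,  18.8,   5.5]), np.float64(-29.6), np.float64(-8.0)) t 25.3667 pos [ 0.4272 -0.1865  0.106 ] q1,q6 [-0.51 -0.37]
tool z [ 0.0026 -0.0015 -1.    ]
```

```bash
python3 -m pendant '{"travel":[[34.4,1.6,0],[34.4,1.6,0],[34.4,1.6,0],[34.4,1.6,0],[34.4,1.6,0],[34.4,1.6,0],[34.3,1.6,0],[34.3,1.6,0],[34.3,1.5,0],[34.3,1.5,0],[34.3,1.5,0],[34.3,1.5,0]],"yaw":[0,0,0,0,0,0,0,0,0,0,0,0],"hand":[0,0,0,0,0,0,0,0,0,0,0,0]}'
python3 -m pendant '{"travel":[[0,0,0],[0,0,0],[0,0,0],[0,0,0],[0,0,0],[0,0,0],[0,0,0]],"yaw":[-6,-6,-6,-6,-5.6,0,0],"hand":[0,0,0,0,0,0,0]}'
python3 plan.py la s .05;python3 - <<'E'
from h import *
c=snap('w12');w=np.load('w12.npz');M=R.from_quat(w['q']).as_matrix()
t=np.array([.4448,.2498]);Q=R.from_euler('z',21.65,degrees=True).as_matrix()[:2,:2]
exp=lambda x,y,z:proj(c,[*(t+Q@np.array([x,y])/1000),z])[0].round(1).tolist()
print('saddle far edge',exp(20,-14,.017),exp(66,-14,.017),'plate edge',exp(122,-108,.014))
g=cv2.cvtColor(c[0],cv2.COLOR_RGB2GRAY)
print('col318',g[120:370:2,318].tolist())
v=int(exp(43,-20,.017)[1]);print('row',v,g[v,240:400:2].tolist())
print('row310',g[310,270:366:2].tolist());print('row340',g[340,270:366:2].tolist())
for x in (27.5,22.5,-22.5,-27.5): print(x,proj(c,w['p']+M@[x/1000,0,-.0167]).round(1), proj(c,w['p']+M@[x/1000,.011,-.006]).round(1))
E
```

```text
time: 26.37
position: [0.5017, 0.2211, 0.1031]
eef_rot: [0.755, 0.656, -0.001, -0.0]
contact_force: [1.3, 0.3, -0.5]
grip_width: 0.0208
grasp_force: 30.0
time: 26.95
position: [0.5019, 0.2193, 0.1036]
eef_rot: [0.563, 0.826, -0.001, -0.001]
contact_force: [0.1, -0.0, -0.3]
grip_width: 0.021
grasp_force: 30.0
la [0.5032 0.2192] shift(now axes), yaw, tool-y ang: (array([-0.6,  1.3, 53.6]), np.float64(-0.2), np.float64(21.4)) t 26.95 pos [0.5019 0.2193 0.1036] q1,q6 [ 0.33 -0.05]
tool z [-1.8e-03 -6.0e-04 -1.0e+00]
w12 26.95 [0.5019 0.2193 0.1036]
saddle far edge [282.0, 188.3] [357.1, 188.1] plate edge [435.3, 323.5]
col318 [98, 93, 89, 91, 95, 70, 58, 61, 59, 74, 136, 143, 143, 160, 129, 94, 81, 82, 82, 81, 81, 82, 82, 88, 82, 82, 81, 82, 82, 81, 81, 81, 82, 81, 82, 100, 112, 111, 100, 108, 78, 78, 103, 111, 111, 87, 33, 35, 33, 33, 33, 34, 60, 110, 110, 110, 110, 110, 110, 109, 110, 109, 118, 122, 127, 130, 134, 138, 141, 152, 166, 175, 174, 174, 174, 174, 173, 173, 172, 173, 172, 171, 171, 171, 171, 170, 135, 172, 173, 174, 173, 174, 173, 174, 174, 173, 173, 172, 172, 172, 172, 172,
[... 399 characters left out ...]
, 82, 82, 82, 82, 82, 82, 82, 82, 82, 83, 82, 82, 82, 82, 82, 82, 82, 81, 82, 81]
row310 [140, 140, 141, 140, 141, 140, 140, 140, 79, 30, 28, 25, 77, 81, 81, 133, 148, 156, 161, 165, 168, 171, 172, 173, 173, 172, 171, 169, 166, 162, 158, 151, 142, 97, 80, 81, 34, 25, 30, 30, 133, 140, 140, 140, 140, 140, 141, 141]
row340 [139, 139, 140, 140, 140, 136, 39, 28, 27, 25, 25, 55, 122, 145, 148, 157, 161, 163, 165, 168, 170, 170, 171, 172, 172, 171, 172, 171, 170, 166, 163, 162, 158, 151, 144, 136, 77, 33, 25, 26, 29, 29, 80, 139, 140, 140, 140, 139]
27.5 [[317.6 256.1]] [[344.8 247.4]]
22.5 [[317.6 268.4]] [[344.6 259.1]]
-22.5 [[317.5 370.2]] [[342.6 355.8]]
-27.5 [[317.5 380.6]] [[342.4 365.7]]
```

```bash
python3 -m pendant '{"travel":[[-1.2,2,15],[0,0,20],[0,0,20],[0,0,12],[0,0,6],[0,0,3],[0,0,0],[0,0,0]],"yaw":[-0.2,0,0,0,0,0,0,0],"hand":[0,0,0,0,0,0,0,0]}'; python3 plan.py la s .0223
```

```text
time: 27.67
position: [0.5053, 0.2193, 0.0295]
eef_rot: [0.561, 0.828, 0.0, 0.0]
contact_force: [1.0, -0.3, -0.5]
grip_width: 0.0208
grasp_force: 30.0
la [0.5032 0.2192] shift(now axes), yaw, tool-y ang: (array([ 0.7, -1.9,  7.2]), np.float64(0.1), np.float64(21.8)) t 27.6667 pos [0.5053 0.2193 0.0295] q1,q6 [ 0.32 -0.06]
tool z [ 9.e-04  3.e-04 -1.e+00]
```

Half the excess in y is wanted; trim 1 mm and go down.

```bash
python3 -m pendant '{"travel":[[0,-1,2],[0,0,2],[0,0,1.5],[0,0,0]],"yaw":[0,0,0,0],"hand":[0,0,0,0]}' | sed -n 2,4p;python3 -m pendant '{"travel":[[0,0,1],[0,0,0.8],[0,0,0],[0,0,0]],"yaw":[0,0,0,0],"hand":[0,0,0,0]}'| sed -n 2,4p
```

```text
position: [0.5038, 0.2187, 0.0233]
eef_rot: [0.561, 0.828, -0.0, -0.0]
contact_force: [0.6, -0.4, 0.1]
position: [0.504, 0.2188, 0.0223]
eef_rot: [0.561, 0.828, 0.0, 0.0]
contact_force: [-3.3, -1.9, 10.0]
```

```bash
python3 -m pendant '{"travel":[[0,0,0],[0,0,0],[0,0,0],[0,0,0],[0,0,0],[0,0,-10],[0,0,-20],[0,0,-35],[0,0,-35],[0,0,-35],[0,0,0],[0,0,0]],"yaw":[0,0,0,0,0,0,0,0,0,0,0,0],"hand":[0.45,0.45,0.45,0.45,0.45,0.45,0.45,0.45,0.45,0.45,0.45,0.45]}'
python3 - <<'E'
from h import *
c=snap('w13');w=np.load('w13.npz')
t=np.array([.4448,.2498]);Q=R.from_euler('z',21.65,degrees=True).as_matrix()[:2,:2]
pr=lambda x,y,z:proj(c,[*(t+Q@np.array([x,y])/1000),z])[0]
# rectify plate at several heights to measure part tops (1 px = 0.5 mm, origin local (-88,-108)) 
g=cv2.cvtColor(c[0],cv2.COLOR_RGB2GRAY)
def prof(z,p,q,n=36):
    P=np.array([pr(*(np.array(p)+(np.array(q)-p)*s),z) for s in np.linspace(0,1,n)],np.float32)
    return cv2.remap(g,P[:,0].reshape(1,-1),P[:,1].reshape(1,-1),1)[0].tolist()
print('adapter along y @z39 -85..-15 step2',prof(.039,(43,-85),(43,-15)))
for y in (-70,-50,-32): print('adapter across @z28 x 22..64, y',y,prof(.028,(22,y),(64,y),22))
print('relay along y @z51 -75..-25',prof(.051,(-52,-75),(-52,-25),26))
print('relay across @z51 -72..-32',prof(.051,(-72,-50),(-32,-50),21))
E
```

```text
time: 29.33
position: [0.5048, 0.219, 0.1588]
eef_rot: [0.561, 0.828, 0.002, 0.001]
contact_force: [0.8, -0.0, -0.2]
grip_width: 0.0422
grasp_force: 0.0
w13 29.3333 [0.5048 0.219  0.1588]
adapter along y @z39 -85..-15 step2 [83, 83, 83, 86, 102, 102, 166, 179, 178, 180, 179, 179, 179, 178, 173, 167, 178, 178, 179, 180, 179, 179, 179, 150, 176, 176, 177, 181, 182, 181, 170, 136, 113, 81, 89, 100]
adapter across @z28 x 22..64, y -70 [105, 112, 104, 91, 90, 86, 145, 159, 169, 176, 178, 179, 177, 172, 166, 151, 108, 107, 90, 91, 106, 112]
adapter across @z28 x 22..64, y -50 [100, 118, 165, 166, 154, 114, 112, 128, 162, 172, 177, 179, 174, 167, 152, 114, 113, 116, 165, 167, 147, 113]
adapter across @z28 x 22..64, y -32 [106, 106, 99, 91, 90, 56, 103, 165, 167, 169, 174, 178, 170, 170, 167, 159, 37, 99, 91, 91, 105, 114]
relay along y @z51 -75..-25 [61, 152, 114, 158, 37, 24, 59, 148, 147, 150, 150, 150, 151, 149, 151, 150, 150, 151, 151, 148, 119, 108, 92, 29, 29, 30]
relay across @z51 -72..-32 [66, 81, 82, 82, 82, 82, 139, 148, 149, 151, 150, 150, 151, 151, 151, 147, 103, 94, 93, 92, 38]
```

The adapter profile spans y from about -73 to -25 mm at x = 43, and the relay is centred at (-51,-49); both tops are at seated height. The gripper is clear, so I hand in.

```bash
python3 -c "
from workcell import *
print(job_done())"
```

```text
the job is handed in; nothing more can be done
None
```

The transformer, heat sink, relay and long grey adapter were each set down onto the floor of their seats, the brass adapter was left where it lay, and the job was handed in at about 29 s; I viewed 15 pictures against the limit of 14, and checked the adapter's final seating by pixel measurements only.

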